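# Pack the last specimen jar and close the carton

## Robot

A 6-joint arm with a two-finger parallel gripper is mounted at the origin on the work surface. World frame = base frame: x ahead of the robot, y to its left, z up, the work surface at z = 0. Lengths are in m, angles in rad, forces in N, time in s.
With the tool pointing down it reaches from about 0.425 to 0.95 m from the base axis. Payload 3.5 kg.
Tool frame: the origin (TCP) lies midway between the tips of the shut fingers; the grasp point (between the pads) lies ctrl.grasp_offset behind it (ctrl.grasp_offset is the distance from the TCP to the grasp point, in m); x points along the fingers, y is the direction in which the jaws open and shut, and the axes are right-handed (so a half turn about x gives the same grasp; the last joint's range is limited). The gripper opens to 85 mm and grips with 20 to 120 N. Pads are 22 mm wide; open, the fingers measure 114 mm over their backs; the gripper's body (76 mm by 85 mm) begins 54 mm behind the grasp point. The pads swing forward as they close: fully open they stand 13 mm farther back than shut.
Start: joints at [-1.462, 0.286, 1.577, -0, 1.279, -0.15], TCP at [0.173, -0.653, 0.231] pointing down, gripper open.
Joint ranges: [-2.77, 2.77], [-0.9, 2.22], [0.21, 2.48], [-1.53, 4.67], [0.24, 2.81], [-2.84, 2.84]. Speed limits (rad/s): [2.79, 2.79, 3.14, 3.14, 3.14, 3.14].

## Interface

Orientations are given as a unit quaternion [x, y, z, w].
In Python, from plant import readout, read_camera, sign_off, ctrl gives the robot as it stands.
- The arm moves only by the tool drive_tool, never from a script. Its argument "steps" is a list of rows, each a list of 5 numbers: the shift along the tool's x, y, z in cm, then the turn about the tool's x in degrees, then the opening, from 0 (shut) to 1 (fully open). A call has 1 to 10 rows; each row shifts and turns the commanded pose from where the row before left it, along the tool's axes as they then stand; what a row does not reach is not made up. A row lasts 1/10 s, in which the tool goes at most 50 mm and 8.59 degrees, less where a joint would pass 70% of its speed; a pose out of reach is approached as far as the arm can. A call is refused whole if a number of a shift passes 5 or a number of a turn 8.59, either way. A call with a gripper value outside its range is refused whole. The fingers move at their own pace and stop on an object; "force" is the grip in N (left out, the last holds). Time passes only in rows, so rows that do not move let the fingers close. It gives the time, the measured TCP pose, the force and the opening at its end, in the units of the state.
- readout.get_state(): the state, without advancing time (a new reading comes with each control period).
- read_camera(name): name is "scene" or "top"; returns a dict with "frame" (480x640x3 uint8, red, green, blue), "vertical_fov" (degrees; the focal length in pixels is half the picture's height over the tangent of half this angle, whatever the lens; pixels are square), "cx", "cy" (the principal point, pixels), "k1" (the pictures are not rectified: a ray, as slopes to the right and down, at radius r is drawn at 1 + k1 r^2 times it, then the intrinsics apply), "eye" and "orientation" of the camera in the world. Camera axes: x right, y up, looking along -z (the intrinsics and any distortion apply to the point x, -y, -z); pixel columns grow to the right and rows downward; lengths in m; the calibration is good to about 2 mm. A picture is of the moment at which its call begins. There is no depth.
- sign_off(): hands the job in, once; it reports no verdict.
The state is a dict: "time": time; "qpos": joint angles; "dq": joint speeds; "joint_efforts": joint torques, N m; "eef_pos": TCP position; "tcp_rot": TCP orientation; "contact_force": force on the tool from outside, world axes, zero at the start; "wrist_torque": the same for the moment, N m; "opening": opening from 0.0 (shut) to 1.0 (fully open).
Only numpy, scipy, OpenCV 4.12 (cv2) and the standard library are available. Lean on these libraries where they do the work, as an engineer would, in place of code of your own. Each camera call takes 0.05 s, during which the arm holds its last target. There are 200 camera calls.

## Task

Take the specimen jar from the steel tray and lay it in the carton, lowered and not dropped, lengthways in the hollow on top of the two jars already there. Then fold the carton shut: first the two side flaps, then the short far flap, and last the long near flap, pressed down, firmly but without crushing the carton, until the spring catch snaps over its edge and keeps it flat. Leave the petri dishes and the two flasks where they are.

Things in the scene. Friction and masses are not known exactly. Their poses are not given: they have to be found in the camera images.
- carton: Open carton, fixed, 118 mm (x) by 168 mm (y) outside, walls 4 mm, side rims 88 mm above the bench, near rim 98 mm, far rim 92 mm. Origin: centre of its underside; x from the near wall (long flap) to the far wall (catch), y to the left side flap. Inside, grey foam (28 mm high at the sides) holds two jars along x.
- jar: Lying amber glass jar, white cap: 44 mm diameter, 84 mm long (the cap, 38 mm diameter, is the last 17 mm at +x). Origin on its axis at mid-length; x along the jar. To be packed; starts on the tray. Laid in the hollow, its axis is 61.5 mm above the carton's underside, at carton x = 0, y = 0, along carton x (cap either way).
- jar_low_left: Lying amber glass jar, white cap: 44 mm diameter, 84 mm long (the cap, 38 mm diameter, is the last 17 mm at +x). Origin on its axis at mid-length; x along the jar. In the carton's foam, axis at carton y = +26 mm, z = 26 mm.
- jar_low_right: Lying amber glass jar, white cap: 44 mm diameter, 84 mm long (the cap, 38 mm diameter, is the last 17 mm at +x). Origin on its axis at mid-length; x along the jar. In the carton's foam, axis at carton y = -26 mm, z = 26 mm.
- tray: Low stainless steel tray, 150 mm (x) by 120 mm (y), rim 10 mm high, floor 3 mm, fixed to the bench, with two 5 mm ribs that keep the jar from rolling. Origin: centre of its underside. The jar's axis lies 25 mm above the bench.
- flap_left (a joint): Left side flap. 4 mm card, 64 mm from hinge to free edge, 104 mm wide. Hinge at y = +82, z = 90 mm in the carton frame, along carton x. Joint (rad): 0 level, 1.57 upright, more leans outwards. The crease is stiff: the flap stays where it is left.
- flap_right (a joint): Right side flap. 4 mm card, 64 mm from hinge to free edge, 104 mm wide. Hinge at y = -82, z = 90 mm in the carton frame, along carton x. Joint (rad): 0 level, 1.57 upright, more leans outwards. The crease is stiff: the flap stays where it is left.
- flap_far (a joint): Short far flap, notched in the middle of its hinge side (36 mm wide, 22 mm deep) to clear the catch. 4 mm card, 64 mm from hinge to free edge, 164 mm wide. Hinge at x = +57, z = 94 mm in the carton frame, along carton y. Joint (rad): 0 level, 1.57 upright, more leans outwards. The crease is stiff: the flap stays where it is left.
- flap_long (a joint): Long near flap, folded last; covers the carton. 4 mm card, 114 mm from hinge to free edge, 164 mm wide. Hinge at x = -57, z = 100 mm in the carton frame, along carton y. Joint (rad): 0 level, 1.57 upright, more leans outwards. Springy crease: it flies open unless the catch holds it. Its edge meets the catch near 0.09 rad and snaps under at -0.02 rad, some 15 to 22 N; it rests held at -0.015.
- left_edge (a point): Middle of the free edge of the left side flap.
- right_edge (a point): Middle of the free edge of the right side flap.
- far_edge (a point): Middle of the free edge of the short far flap.
- long_edge (a point): Middle of the free edge of the long near flap.
- catch_nose (a point): Middle of the ledge (20 mm wide, 4 mm thick, sloped on top, top 110 mm high) of the grey sprung catch on the outside of the far wall, at carton x = 58 mm, y = 0, z = 102 mm. A sprung foam buffer (4 mm thick, on the wall's inside) under the edge must first be pressed in 4 mm: the flap's edge pushes the catch aside, then it snaps over.
- dishes: Stack of three petri dishes, 92 mm diameter, 46 mm high. Bystander. Origin: centre of the underside.
- flask_a: Conical glass flask, 84 mm base, 134 mm high. Bystander. Origin: centre of the underside.
- flask_b: Smaller conical glass flask, 67 mm base, 107 mm high. Bystander. Origin: centre of the underside.
Things that resemble listed ones, but are neither listed nor needed, are in the scene too. What is shaped like the jar but red is not meant.

How it is judged:
On the way, in this order (a step that is already met when the one before it is completed fails the run):
1. the jar lies in the hollow on the two lower jars, let go (x of jar in the frame of carton between -0.018 and 0.018 m and y of jar in the frame of carton between -0.007 and 0.007 m and z of jar in the frame of carton between 0.0555 and 0.0675 m and angle between the x axis of jar and the x axis of carton, either way round below 0.17 rad and contact force between the fingers and jar below 0.1 N), for 0.3 s.
2. both side flaps folded flat (value of joint each of flap_left, flap_right below 0.06 rad), for 0.1 s.
3. the short far flap folded flat (value of joint flap_far below 0.06 rad), for 0.1 s.
4. the long flap pressed down until the catch is over its edge (value of joint flap_long below 0 rad), for 0.2 s.
At the end, for the whole second after the job is handed in: Jar lengthways in the hollow on the lower pair (18 mm along, 7 mm across, 6 mm in height, 0.17 rad), at rest; lower jars in their foam (7 mm); side and far flaps flat within 0.06 rad; long flap held down under the catch (its joint below 0) (all of step 2 and x of jar in the frame of carton between -0.018 and 0.018 m and y of jar in the frame of carton between -0.007 and 0.007 m and z of jar in the frame of carton between 0.0555 and 0.0675 m and angle between the x axis of jar and the x axis of carton, either way round below 0.17 rad and y of jar_low_left in the frame of carton between 0.019 and 0.033 m and y of jar_low_right in the frame of carton between -0.033 and -0.019 m and z of jar_low_left in the frame of carton between 0.02 and 0.032 m and z of jar_low_right in the frame of carton between 0.02 and 0.032 m and value of joint flap_far below 0.06 rad and value of joint flap_long below 0 rad and linear speed of jar below 0.02 m/s); the robot touches nothing.
It fails at once if the carton is crushed under the long flap (fingers press on it with over 80 N while that flap is down) (contact force between the fingers and carton above 80 N and value of joint flap_long below 0.2 rad).
It fails at once if the jar is dropped (falls freely from more than about 15 mm) (linear speed of jar above 0.55 m/s and contact force between anything else and jar below 0.05 N).
It fails at once if petri dishes or a flask moved more than 30 mm (distance of any of dishes, flask_a, flask_b from where it was at the start of the episode above 0.03 m).
It also fails if it takes over 70 s, if anything falls off the work surface, if the arm or the gripper's body presses on something with over 40 N, if the wrist force passes 120 N, or if a joint passes its speed limit or range.

## Working session

There is one attempt and no reset: what is moved stays moved. The work goes in short steps, Python scripts to look and compute and a tool call to move; the robot and the scene stay as the last step left them, time stands still between calls to the robot, and variables do not carry over. Pictures are saved under pics/ and viewed, about 8 in all and at most 12, crops included, and the job is handed in when it is done.

Besides the shell and the picture viewer there is one more tool, called after "Emit:" by a JSON object that holds its "method" and its "body". drive_tool: Moves the arm, as the interface text tells. Its arguments: {"type":"object","properties":{"steps":{"type":"array","items":{"type":"array","items":{"type":"number"}}},"force":{"type":"number"}},"required":["steps"]}

```bash
ls; mkdir -p pics; cat > h.py <<'E'
import numpy as np, cv2
from scipy.spatial.transform import Rotation as R
from plant import readout, read_camera, sign_off, ctrl
def snap(name,fn):
    c=read_camera(name); cv2.imwrite('pics/'+fn,c['frame'][:,:,::-1]); 
    import pickle; d=dict(c); pickle.dump(d,open('pics/'+fn[:-4]+'.pkl','wb')); return c
def load(fn):
    import pickle; return pickle.load(open('pics/'+fn+'.pkl','rb'))
def f(c): return 240/np.tan(np.radians(c['vertical_fov'])/2)
def K(c): return np.array([[f(c),0,c['cx']],[0,f(c),c['cy']],[0,0,1]])
def Rm(c):
    o=np.array(c['orientation']); return R.from_quat(o).as_matrix() if o.size==4 else o
def proj(c,P):
    p=(np.atleast_2d(P)-c['eye'])@Rm(c); s=np.c_[p[:,0],-p[:,1]]/-p[:,2:3]
    r2=(s**2).sum(1,keepdims=True); return s*(1+c['k1']*r2)*f(c)+[c['cx'],c['cy']]
def at(c,uv,z):
    s=cv2.undistortPoints(np.array(uv,float).reshape(-1,1,2),K(c),np.array([c['k1'],0,0,0.])).reshape(-1,2)
    d=np.c_[s[:,0],-s[:,1],-np.ones(len(s))]@Rm(c).T
    e=np.array(c['eye']); return e+d*((z-e[2])/d[:,2])[:,None]
E
python3 - <<'E'
from h import *
for n in ('scene','top'):
    c=snap(n,n+'0.png'); print({k:v for k,v in c.items() if k!='frame'})
print(readout.get_state(), ctrl.grasp_offset, [x for x in dir(ctrl) if x[0]!='_'])
E
```

```text
pics
{'vertical_fov': 57.02351418787573, 'cx': 318.6131705579574, 'cy': 236.31558211551783, 'k1': -0.016830966979588944, 'eye': array([0.86353011, 0.48697903, 0.93782309]), 'orientation': array([0.08794572, 0.31307213, 0.9056923 , 0.27197952])}
{'vertical_fov': 52.860399935763084, 'cx': 318.0237245060198, 'cy': 239.48887553418302, 'k1': -0.12040152648334602, 'eye': array([ 0.45880454, -0.04528614,  1.20436266]), 'orientation': array([-0.00859349,  0.01905029,  0.70702611, -0.70687858])}
{'time': 0.1, 'qpos': array([-1.46197402e+00,  2.87100061e-01,  1.57803263e+00, -3.24064665e-05,
        1.27859224e+00, -1.50046745e-01]), 'dq': array([ 0.00069643, -0.00154065, -0.00150823, -0.00018233, -0.00096056,
        0.00161103]), 'joint_efforts': array([ 5.97465169e-04, -4.07297194e+01, -2.93700600e+01, -1.32668965e-04,
        3.38522565e-03, -6.93377771e-06]), 'eef_pos': array([ 0.1727169 , -0.65191501,  0.23006907]), 'tcp_rot': array([ 0.70119561,  0.09202586, -0.70118646,  0.09051798]), 'contact_force': array([-0.48115008,  0.01319611,  0.51652352]), 'wrist_torque': array([0.05916414, 0.00352433, 0.00911848]), 'opening': 1.0014918107211328} 0.0187 ['Unreachable', 'grasp_offset']
```

View pics/top0.png

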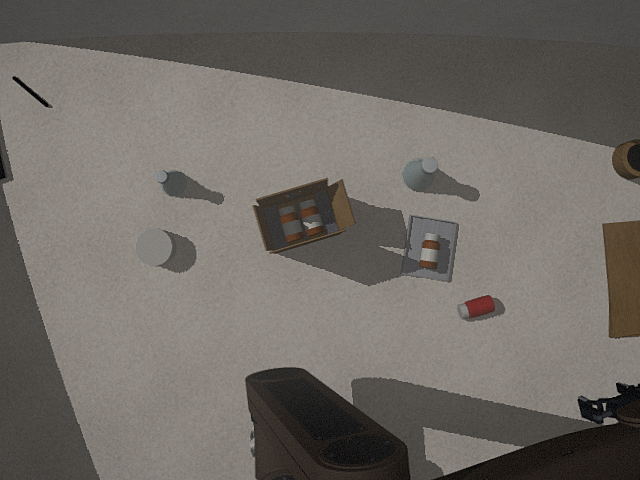

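View pics/scene0.png

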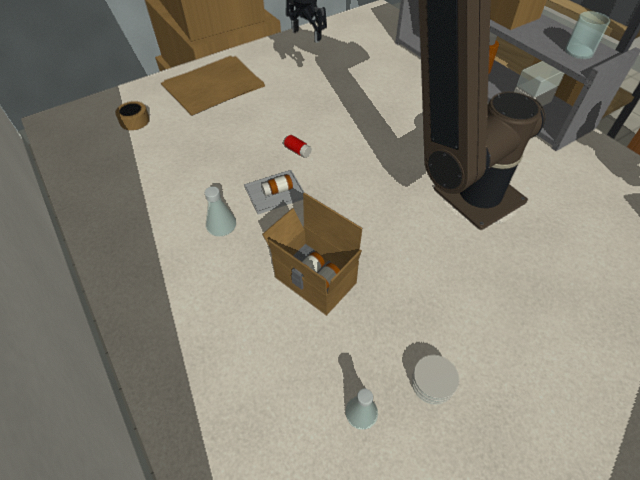

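```bash
python3 - <<'E'
from h import *
a=load('top0')['frame'][:,:,::-1]; b=load('scene0')['frame'][:,:,::-1]
A=cv2.resize(a[170:290,240:400],None,fx=5,fy=5,interpolation=cv2.INTER_CUBIC)
B=cv2.resize(b[165:315,240:400],None,fx=4,fy=4,interpolation=cv2.INTER_CUBIC)
C=cv2.resize(a[205:290,390:510],None,fx=4,fy=4,interpolation=cv2.INTER_CUBIC)
g=lambda I:np.clip(I.astype(float)*1.7,0,255).astype(np.uint8)
cv2.imwrite('pics/A.png',g(A));cv2.imwrite('pics/B.png',g(B));cv2.imwrite('pics/C.png',g(C))
E
```

```text
(no output)
```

View pics/A.png

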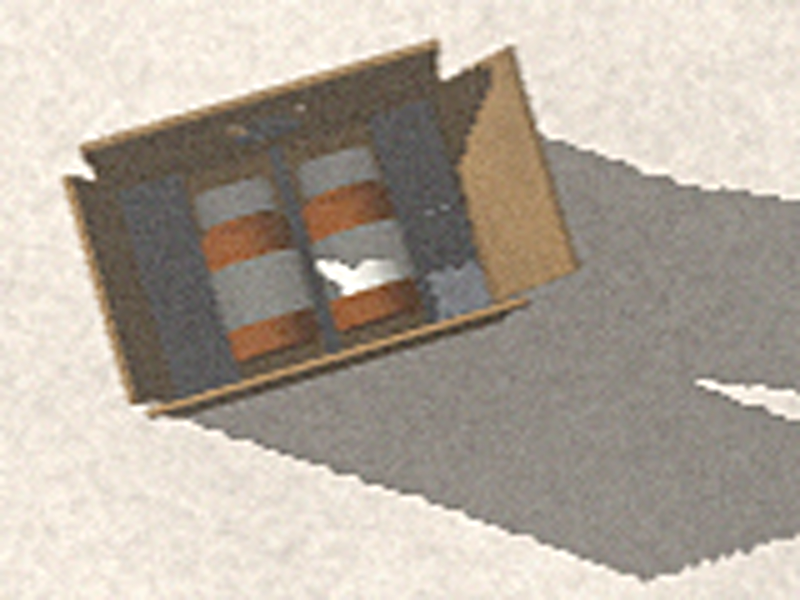

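View pics/B.png

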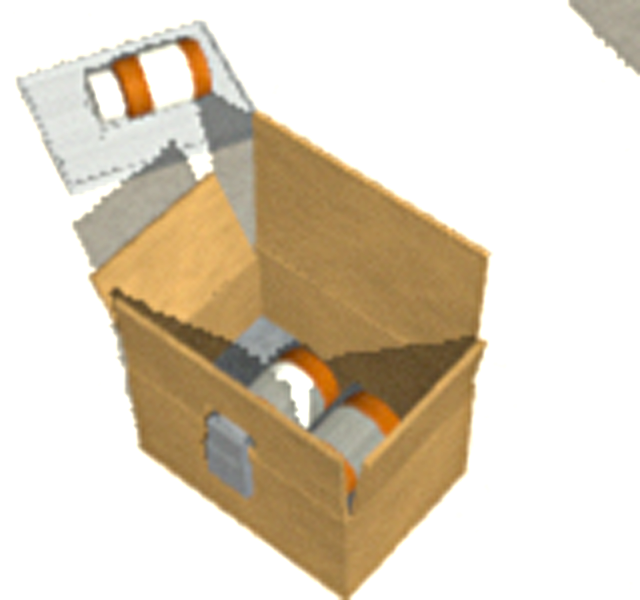

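View pics/C.png

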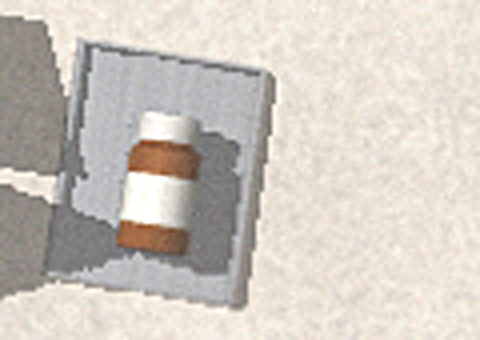

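```bash
python3 - <<'E'
from h import *
from scipy.optimize import least_squares
t=load('top0'); s=load('scene0')
A=lambda p:(np.array(p,float)+.5)/5-.5+[240,170]
B=lambda p:(np.array(p,float)+.5)/4-.5+[240,165]
C=lambda p:(np.array(p,float)+.5)/4-.5+[390,205]
def fl(q,k,w,L=None):
    c,sn=np.cos(q),np.sin(q)
    if k=='L': return [w,82-64*c,90+64*sn]
    if k=='R': return [w,-82+64*c,90+64*sn]
    if k=='F': return [57-64*c,w,94+64*sn]
    if k=='N': return [-57+114*c,w,100+114*sn]
obsA=[('F',82,(82,148)),('F',-82,(438,42)),('L',52,(66,178)),('L',-52,(132,403)),('R',52,(513,47)),('R',-52,(577,268)),('N',82,(150,412)),('N',-82,(527,302))]
obsB=[('N',-82,(255,112)),('N',82,(488,255)),('F',-82,(113,293)),('F',82,(343,466)),('L',-52,(482,343)),('L',52,(362,465)),('R',52,(95,275)),('R',-52,(215,178))]
bot=[((59,84,0),(347,598)),((59,-84,0),(140,450)),((-59,84,0),(467,475))]
def res(v,full=False):
    x,y,a=v[:3]; q=dict(zip('LRFN',v[3:]))
    M=R.from_euler('z',a).as_matrix(); W=lambda P:(np.array(P)/1000)@M.T+[x,y,0]
    r=[proj(t,W([fl(q[k],k,w) for k,w,_ in obsA]))-A([p for *_,p in obsA]),
       proj(s,W([fl(q[k],k,w) for k,w,_ in obsB]))-B([p for *_,p in obsB]),
       proj(s,W([b[0] for b in bot]))-B([b[1] for b in bot])]
    return r if full else np.vstack(r).ravel()
S=least_squares(res,[.5,.0,.2,1.6,2,1.6,1.6],loss='soft_l1')
print(S.x.round(4)); [print(r.round(1).tolist()) for r in res(S.x,True)]
print('tray',at(t,C([(80,40),(270,72),(243,308),(50,278)]),.01).round(4).tolist())
j=at(t,C([(169,113),(151,248)]),.025); print('jar',j.round(4).tolist(),np.linalg.norm(j[0]-j[1]),np.degrees(np.arctan2(*(j[0]-j[1])[[1,0]])),j.mean(0))
print('label w',at(t,C([(128,172),(195,176),(121,215),(188,224)]),.028).round(4).tolist())
E
```

```text
[ 0.5536 -0.02    0.2847  1.7115  2.0566  1.6207  1.6013]
[[-0.6, -0.3], [0.4, -0.1], [-0.1, -1.4], [-0.1, -0.7], [-0.7, -0.4], [-0.1, 0.4], [-1.1, -0.3], [0.1, -0.7]]
[[0.4, -1.1], [0.3, -0.6], [0.9, 1.2], [-0.3, -1.9], [0.9, -0.9], [0.8, -0.7], [-0.9, -0.1], [-0.2, -1.9]]
[[-0.4, 1.2], [0.2, -0.5], [0.1, -0.7]]
tray [[0.5677, -0.292, 0.01], [0.548, -0.413, 0.01], [0.4, -0.3942, 0.01], [0.4194, -0.272, 0.01]]
jar [[0.5213, -0.3442, 0.025], [0.438, -0.3322, 0.025]] 0.08413060481049672 -8.19477113605312 [ 0.47968461 -0.33816666  0.025     ]
label w [[0.4848, -0.3174, 0.028], [0.4823, -0.3593, 0.028], [0.4584, -0.3129, 0.028], [0.4528, -0.3547, 0.028]]
```

```bash
cat >> h.py <<'E'
CX,CY,CA=.5536,-.0200,.2847
def W(x,y,z): # carton mm -> world
    return R.from_euler('z',CA).apply([x/1e3,y/1e3,z/1e3])+[CX,CY,0]
def go(P,jaw=None): # target TCP, jaw-axis yaw deg (mod 180): print turn, then shifts (cm) in turned tool axes
    s=readout.get_state(); M=R.from_quat(s['tcp_rot']).as_matrix()
    y=np.degrees(np.arctan2(M[1,1],M[0,1])); turn=0
    if jaw is not None: turn=-((jaw-y+90)%180-90)   # tool x is down
    M2=M@R.from_euler('x',turn,degrees=True).as_matrix()
    print('jaw %.1f turn %.1f shift'%(y,turn),(M2.T@(np.array(P)-s['eef_pos'])*100).round(2),'xdown',M[:,0].round(3),'q6 %.2f'%s['qpos'][5],'t',s['time'])
def cart(p=None):
    s=readout.get_state(); p=s['eef_pos'] if p is None else p
    print('carton mm',(R.from_euler('z',-CA).apply(np.array(p)-[CX,CY,0])*1000).round(1),'F',s['contact_force'].round(1))
E
python3 - <<'E'
from h import *
go([.480,-.338,.15],82)
t=load('top0'); print(at(t,[(418,183),(176,185),(160,250)],0.02).round(3).tolist())
for p in at(t,[(418,183),(176,185),(160,250)],0.02): cart(p)
E
```

```text
jaw -75.2 turn 22.8 shift [  8.07 -35.35 -26.06] xdown [-0.     0.002 -1.   ] q6 -0.15 t 0.1
[[0.646, -0.312, 0.02], [0.641, 0.29, 0.02], [0.479, 0.328, 0.02]]
carton mm [   6.7 -306.2   20. ] F [-0.5  0.   0.5]
carton mm [170.7 273.2  20. ] F [-0.5  0.   0.5]
carton mm [ 26.3 355.1  20. ] F [-0.5  0.   0.5]
```

Emit:
{"method": "drive_tool", "body": {"steps": [[0, 0, 0, 7.6, 1], [0, 0, 0, 7.6, 1], [0, 0, 0, 7.6, 1], [0, -3.9, -2.9, 0, 1], [0, -3.9, -2.9, 0, 1], [0, -3.9, -2.9, 0, 1], [0, -3.9, -2.9, 0, 1], [0, -3.9, -2.9, 0, 1]]}}

```text
time: 0.9
eef_pos: [0.3443, -0.4777, 0.2308]
tcp_rot: [-0.705, 0.049, 0.705, 0.05]
contact_force: [0.6, -0.5, -0.9]
opening: 1.003
```

Emit:
{"method": "drive_tool", "body": {"steps": [[0, -3.9, -2.9, 0, 1], [0, -3.9, -2.9, 0, 1], [0, -3.9, -2.9, 0, 1], [4, -3.9, -2.9, 0, 1], [4, 0, 0, 0, 1], [0, 0, 0, 0, 1], [0, 0, 0, 0, 1]]}}

```text
time: 1.6
eef_pos: [0.4723, -0.3479, 0.1589]
tcp_rot: [-0.705, 0.049, 0.706, 0.05]
contact_force: [0.4, 0.1, 0.7]
opening: 1.0
```

```bash
python3 - <<'E'
from h import *
go([.480,-.338,.012],82)
c=snap('scene','s1.png');t=snap('top','t1.png')
a=cv2.resize(c['frame'][130:250,200:360,::-1],None,fx=3,fy=3,interpolation=cv2.INTER_CUBIC)
b=cv2.resize(t['frame'][190:310,380:540,::-1],None,fx=3,fy=3,interpolation=cv2.INTER_CUBIC)
I=np.clip(np.vstack([a,b]).astype(float)*1.5,0,255)
I=I[:, :]; I=np.hstack([I[:360],I[360:]])[:, :]
I=cv2.resize(I,None,fx=800/960,fy=800/960); cv2.imwrite('pics/s1x.png',I)
E
```

```text
jaw -98.0 turn 0.0 shift [14.69 -1.06 -0.65] xdown [-0.002  0.002 -1.   ] q6 0.90 t 1.6[ WARN:0@1.829] global loadsave.cpp:1063 imwrite_ Unsupported depth image for selected encoder is fallbacked to CV_8U.
```

View pics/s1x.png

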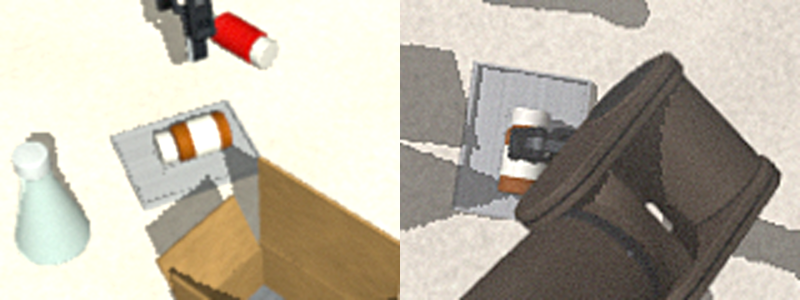

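Emit:
{"method": "drive_tool", "body": {"steps": [[0, -1.06, -0.65, 0, 1], [4, 0, 0, 0, 1], [4, 0, 0, 0, 1], [3, 0, 0, 0, 1], [2, 0, 0, 0, 1], [1, 0, 0, 0, 1], [0, 0, 0, 0, 1], [0, 0, 0, 0, 1]]}}

```text
time: 2.5
eef_pos: [0.4818, -0.3396, 0.0212]
tcp_rot: [0.706, -0.05, -0.705, -0.049]
contact_force: [-0.2, -1.1, 0.3]
opening: 1.0
```

```bash
python3 - <<'E'
from h import *
go([.480,-.338,.012],82); cart()
E
```

```text
jaw -98.0 turn 0.0 shift [ 0.92 -0.13  0.21] xdown [ 0.002 -0.002 -1.   ] q6 0.92 t 2.5
carton mm [-158.6 -286.6   21.2] F [-0.2 -1.1  0.3]
```

Emit:
{"method": "drive_tool", "body": {"steps": [[0.9, 0, 0, 0, 1], [0, 0, 0, 0, 1], [0, 0, 0, 0, 0], [0, 0, 0, 0, 0], [0, 0, 0, 0, 0], [0, 0, 0, 0, 0], [0, 0, 0, 0, 0], [0, 0, 0, 0, 0], [0, 0, 0, 0, 0]], "force": 40}}

```text
time: 3.4
eef_pos: [0.4812, -0.3389, 0.0111]
tcp_rot: [0.706, -0.049, -0.705, -0.049]
contact_force: [1.1, 0.5, 4.6]
opening: 0.5
```

```bash
python3 - <<'E'
from h import *
s=readout.get_state(); print(s['opening'],s['eef_pos'],s['contact_force'])
cart(); go(W(0,0,.26e3),np.degrees(CA)+90)
E
```

```text
0.499528406264171 [ 0.48120291 -0.3388988   0.0111255 ] [1.09804343 0.49949239 4.63731884]
carton mm [-159.1 -285.7   11.1] F [1.1 0.5 4.6]
jaw -98.0 turn -24.3 shift [-24.9  -28.55 -15.92] xdown [ 0.001 -0.001 -1.   ] q6 0.92 t 3.4
```

Emit:
{"method": "drive_tool", "body": {"steps": [[-1, 0, 0, 0, 0], [-3, 0, 0, 0, 0], [-4, 0, 0, 0, 0], [-4, 0, 0, 0, 0], [-4, 0, 0, 0, 0], [-4, 0, 0, -8.1, 0], [-4, 0, 0, -8.1, 0], [-1, 0, 0, -8.1, 0], [0, 0, 0, 0, 0], [0, 0, 0, 0, 0]]}}

```text
time: 4.4
eef_pos: [0.4802, -0.338, 0.2593]
tcp_rot: [-0.7, -0.1, 0.701, -0.099]
contact_force: [-0.3, -0.6, -1.0]
opening: 0.502
```

```bash
python3 - <<'E'
from h import *
s=readout.get_state(); print(s['opening'],s['eef_pos'],s['contact_force'])
cart(); go(W(0,0,.26e3),np.degrees(CA)+90)
E
```

```text
0.5020250584762548 [ 0.48020818 -0.33804754  0.25929842] [-0.34356607 -0.62770137 -1.00924754]
carton mm [-159.8 -284.6  259.3] F [-0.3 -0.6 -1. ]
jaw -73.8 turn -0.2 shift [ -0.03 -28.46 -15.98] xdown [-0.002  0.001 -1.   ] q6 0.50 t 4.4
```

Emit:
{"method": "drive_tool", "body": {"steps": [[0, -3.5, -2, 0, 0], [0, -3.5, -2, 0, 0], [0, -3.5, -2, 0, 0], [0, -3.5, -2, 0, 0], [0, -3.5, -2, 0, 0], [0, -3.5, -2, 0, 0], [0, -3.5, -2, 0, 0], [0, -3.5, -2, 0, 0], [0, -0.45, 0, 0, 0], [0, 0, 0, 0, 0]]}}

```text
time: 5.4
eef_pos: [0.5533, -0.0194, 0.2581]
tcp_rot: [-0.698, -0.101, 0.701, -0.1]
contact_force: [-0.3, -0.4, -0.8]
opening: 0.499
```

```bash
python3 - <<'E'
from h import *
s=readout.get_state(); print(s['opening'],s['eef_pos'],s['contact_force'])
cart(); go(W(0,0,.048e3),np.degrees(CA)+90)
c=snap('scene','s2.png');t=snap('top','t2.png')
a=cv2.resize(c['frame'][130:330,210:410,::-1],(560,560),interpolation=cv2.INTER_CUBIC)
cv2.imwrite('pics/s2x.png',np.clip(a*1.5,0,255).astype(np.uint8))
E
```

```text
0.49933331727430996 [ 0.55325177 -0.01943037  0.25813173] [-0.27180373 -0.38811614 -0.77862436]
carton mm [-2.000e-01  6.000e-01  2.581e+02] F [-0.3 -0.4 -0.8]
jaw -73.6 turn 0.1 shift [21.01  0.1  -0.1 ] xdown [-0.004  0.001 -1.   ] q6 1.07 t 5.4
```

View pics/s2x.png

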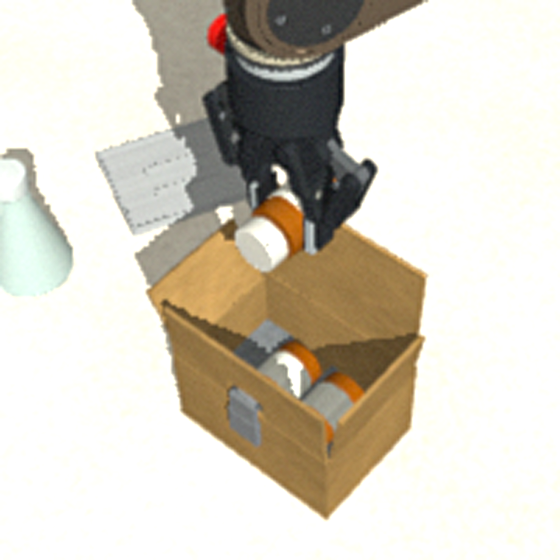

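```bash
python3 - <<'E'
from h import *
c=load('s2')
for x in (36,42,48): print(proj(c,W(x,0.6,272)).round(1))
E
```

```text
[[301.4 217.7]]
[[299.4 219.5]]
[[297.3 221.3]]
```

Emit:
{"method": "drive_tool", "body": {"steps": [[4, 0, 0, 0, 0], [4, 0, 0, 0, 0], [4, 0, 0, 0, 0], [3, 0, 0, 0, 0], [2, 0, 0, 0, 0], [0, 0, 0, 0, 0], [0, 0, 0, 0, 0]]}}

```text
time: 6.2
eef_pos: [0.5543, -0.0218, 0.0906]
tcp_rot: [-0.7, -0.1, 0.7, -0.1]
contact_force: [-0.0, 0.7, -1.0]
opening: 0.501
```

```bash
python3 - <<'E'
from h import *
cart(); go(W(0,0,.048e3),np.degrees(CA)+90); print(readout.get_state()['opening'])
E
```

```text
carton mm [ 0.2 -1.9 90.6] F [-0.   0.7 -1. ]
jaw -73.8 turn -0.1 shift [ 4.26 -0.19  0.02] xdown [-0.001 -0.    -1.   ] q6 1.07 t 6.2
0.5014866954164007
```

Emit:
{"method": "drive_tool", "body": {"steps": [[1, -0.1, 0, 0, 0], [1, 0, 0, 0, 0], [1, 0, 0, 0, 0], [0.5, 0, 0, 0, 0], [0, 0, 0, 0, 0], [0, 0, 0, 0, 0]]}}

```text
time: 6.8
eef_pos: [0.5541, -0.0196, 0.0554]
tcp_rot: [-0.7, -0.1, 0.7, -0.1]
contact_force: [0.6, -0.8, -0.3]
opening: 0.5
```

```bash
python3 - <<'E'
from h import *
cart(); go(W(0,0,.048e3),np.degrees(CA)+90); print(readout.get_state()['opening'])
E
```

```text
carton mm [ 0.6  0.3 55.4] F [ 0.6 -0.8 -0.3]
jaw -73.7 turn 0.0 shift [0.74 0.03 0.06] xdown [-0.  0. -1.] q6 1.07 t 6.8
0.5000450364630926
```

Emit:
{"method": "drive_tool", "body": {"steps": [[0.3, 0, 0, 0, 0], [0.2, 0, 0, 0, 0], [0.15, 0, 0, 0, 0], [0.1, 0, 0, 0, 0], [0, 0, 0, 0, 0], [0, 0, 0, 0, 0]]}}

```text
time: 7.4
eef_pos: [0.5542, -0.0198, 0.0482]
tcp_rot: [0.7, 0.1, -0.7, 0.1]
contact_force: [-0.1, -0.2, -0.7]
opening: 0.5
```

```bash
python3 - <<'E'
from h import *
cart(); go(W(0,0,.048e3),np.degrees(CA)+90); print(readout.get_state()['opening'])
E
```

```text
carton mm [ 0.6  0.1 48.2] F [-0.1 -0.2 -0.7]
jaw -73.7 turn 0.0 shift [0.02 0.01 0.06] xdown [ 0. -0. -1.] q6 1.07 t 7.4
0.500289655644616
```

Emit:
{"method": "drive_tool", "body": {"steps": [[0.1, 0, 0, 0, 0], [0, 0, 0, 0, 0], [0, 0, 0, 0, 0]]}}

```text
time: 7.7
eef_pos: [0.5546, -0.02, 0.0478]
tcp_rot: [0.7, 0.1, -0.7, 0.101]
contact_force: [-0.6, -2.0, 4.4]
opening: 0.5
```

Emit:
{"method": "drive_tool", "body": {"steps": [[0.1, 0, 0, 0, 0], [0, 0, 0, 0, 0], [0, 0, 0, 0, 0]]}}

```text
time: 8.0
eef_pos: [0.555, -0.0199, 0.0476]
tcp_rot: [0.7, 0.1, -0.699, 0.101]
contact_force: [-2.5, -1.2, 9.1]
opening: 0.501
```

Emit:
{"method": "drive_tool", "body": {"steps": [[-0.1, 0, 0, 0, 0], [0, 0, 0, 0, 0.7], [0, 0, 0, 0, 0.7], [0, 0, 0, 0, 0.7], [0, 0, 0, 0, 0.7], [-1, 0, 0, 0, 0.7], [-2, 0, 0, 0, 0.7], [-4, 0, 0, 0, 0.7], [-4, 0, 0, 0, 0.7], [-4, 0, 0, 0, 0.7]]}}

```text
time: 9.0
eef_pos: [0.5539, -0.0196, 0.1992]
tcp_rot: [0.7, 0.1, -0.7, 0.1]
contact_force: [1.4, -0.2, 0.1]
opening: 0.699
```

Emit:
{"method": "drive_tool", "body": {"steps": [[-4, 0, 0, 0, 0], [-2, 0, 0, 0, 0], [0, -4, 0, 0, 0], [0, -4, 0, 0, 0], [0, -4, 0, 0, 0], [0, -4, 0, 0, 0], [0, 0, 0, 0, 0], [0, 0, 0, 0, 0]]}}

```text
time: 9.8
eef_pos: [0.5089, 0.1345, 0.2577]
tcp_rot: [0.7, 0.101, -0.699, 0.101]
contact_force: [-0.1, -0.3, 0.7]
opening: 0.003
```

```bash
python3 - <<'E'
from h import *
cart(); go(W(5,135,130),np.degrees(CA)+90); print(readout.get_state()['opening'])
c=snap('scene','s3.png');t=snap('top','t3.png')
a=cv2.resize(c['frame'][150:330,230:410,::-1],(400,400),interpolation=cv2.INTER_CUBIC)
b=cv2.resize(t['frame'][165:265,240:360,::-1],(400,333),interpolation=cv2.INTER_CUBIC)
b=np.vstack([b,np.zeros((67,400,3),np.uint8)])
cv2.imwrite('pics/s3x.png',np.clip(np.hstack([a,b])*1.5,0,255).astype(np.uint8))
E
```

```text
carton mm [  0.5 160.8 257.7] F [-0.1 -0.3  0.7]
jaw -73.6 turn 0.1 shift [12.77  2.58 -0.44] xdown [ 0.001 -0.    -1.   ] q6 1.35 t 9.8
0.0033040737669501477
```

View pics/s3x.png

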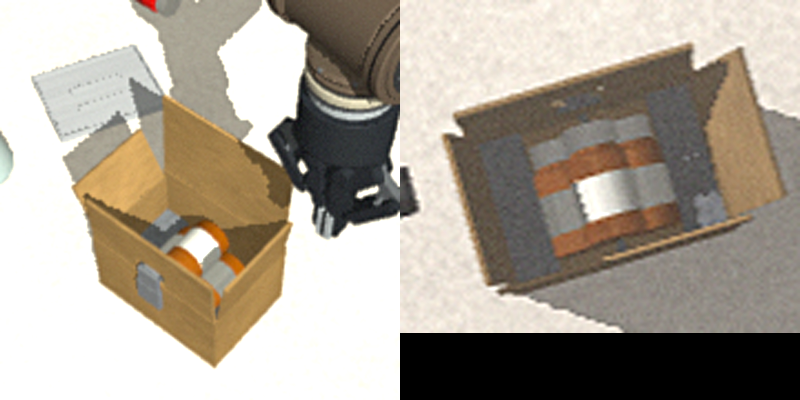

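Emit:
{"method": "drive_tool", "body": {"steps": [[4, 0, -0.2, 0, 0], [4, 0, -0.2, 0, 0], [4.2, 0, 0, 0, 0], [0, 2.5, 0, 0, 0], [0, 2.5, 0, 0, 0], [0, 1.2, 0, 0, 0], [0, 1.2, 0, 0, 0], [0.1, 0.8, 0, 0, 0], [0.3, 0.7, 0, 0, 0]]}}

```text
time: 10.8
eef_pos: [0.5386, 0.049, 0.1317]
tcp_rot: [0.7, 0.1, -0.699, 0.1]
contact_force: [0.3, -0.0, 1.2]
opening: 0.003
```

```bash
python3 - <<'E'
from h import *
cart(); go(W(5,73,130),np.degrees(CA)+90)
E
```

```text
carton mm [  5.   70.4 131.7] F [ 0.3 -0.   1.2]
jaw -73.7 turn -0.0 shift [ 0.17 -0.26 -0.  ] xdown [ 0.001  0.    -1.   ] q6 1.19 t 10.8
```

Emit:
{"method": "drive_tool", "body": {"steps": [[0.7, 0.7, 0, 0, 0], [0.9, 0.8, 0, 0, 0], [1, 0.5, 0, 0, 0], [0.9, 0.2, 0, 0, 0], [0.3, 0, 0, 0, 0], [0, 0, 0, 0, 0], [0, 0, 0, 0, 0]]}}

```text
time: 11.5
eef_pos: [0.5438, 0.0288, 0.0925]
tcp_rot: [-0.7, -0.101, 0.7, -0.1]
contact_force: [1.1, 0.0, -0.1]
opening: -0.001
```

```bash
python3 - <<'E'
from h import *
cart(); go(W(5,49,91),np.degrees(CA)+90)
E
```

```text
carton mm [ 4.3 49.5 92.5] F [ 1.1  0.  -0.1]
jaw -73.7 turn 0.0 shift [ 0.15  0.05 -0.07] xdown [-0.001  0.    -1.   ] q6 1.15 t 11.5
```

Emit:
{"method": "drive_tool", "body": {"steps": [[0.15, 0, 0, 0, 0], [0.15, 0, 0, 0, 0], [0, 0, 0, 0, 0], [0, 0, 0, 0, 0]]}}

```text
time: 11.9
eef_pos: [0.5443, 0.0288, 0.092]
tcp_rot: [-0.7, -0.101, 0.7, -0.101]
contact_force: [-4.7, -0.0, 10.2]
opening: 0.001
```

Emit:
{"method": "drive_tool", "body": {"steps": [[0.15, 0, 0, 0, 0], [0, 0, 0, 0, 0], [0, 0, 0, 0, 0]]}}

```text
time: 12.2
eef_pos: [0.5444, 0.0288, 0.0919]
tcp_rot: [-0.699, -0.101, 0.7, -0.101]
contact_force: [-8.5, 0.2, 16.2]
opening: 0.001
```

Emit:
{"method": "drive_tool", "body": {"steps": [[-5, 0, 0, 0, 0], [-5, 0, 0, 0, 0], [0, 4.3, 0, 0, 0], [0, 4.3, 0, 0, 0], [0, 4.3, 0, 0, 0], [0, 4.3, 0, 0, 0], [0, 4.3, 0, 0, 0], [0, 0, 0, 0, 0], [0, 0, 0, 0, 0], [0, 0, 0, 0, 0]]}}

```text
time: 13.2
eef_pos: [0.6042, -0.1768, 0.1881]
tcp_rot: [-0.7, -0.101, 0.7, -0.1]
contact_force: [0.0, -0.3, 0.5]
opening: -0.0
```

```bash
python3 - <<'E'
from h import *
cart(); go(W(5,-160,128),np.degrees(CA)+90)
E
```

```text
carton mm [   4.6 -164.7  188.1] F [ 0.  -0.3  0.5]
jaw -73.6 turn 0.1 shift [ 6.01 -0.46 -0.05] xdown [-0.001  0.001 -1.   ] q6 0.84 t 13.2
```

Emit:
{"method": "drive_tool", "body": {"steps": [[3, 0, 0, 0, 0], [2.8, 0, 0, 0, 0], [0, -2.4, 0, 0, 0], [0, -2.4, 0, 0, 0], [-0.3, -1.3, 0, 0, 0], [0, -1.3, 0, 0, 0], [0, -0.8, 0, 0, 0], [0.4, -1, 0, 0, 0], [0.7, -0.7, 0, 0, 0]]}}

```text
time: 14.1
eef_pos: [0.5772, -0.0824, 0.1231]
tcp_rot: [0.701, 0.1, -0.699, 0.101]
contact_force: [-0.4, -0.7, 0.9]
opening: -0.002
```

Emit:
{"method": "drive_tool", "body": {"steps": [[0.9, -0.9, 0, 0, 0], [1, -0.5, 0, 0, 0], [0.9, -0.2, 0, 0, 0], [0.4, 0, 0, 0, 0], [0, 0, 0, 0, 0], [0, 0, 0, 0, 0]]}}

```text
time: 14.7
eef_pos: [0.572, -0.0668, 0.092]
tcp_rot: [-0.699, -0.101, 0.701, -0.099]
contact_force: [-5.5, 3.8, 10.5]
opening: 0.004
```

```bash
python3 - <<'E'
from h import *
cart(); go(W(5,-49,91),np.degrees(CA)+90)
E
```

```text
carton mm [  4.5 -50.1  92. ] F [-5.5  3.8 10.5]
jaw -73.7 turn -0.0 shift [ 0.1  -0.11 -0.05] xdown [-0.003  0.002 -1.   ] q6 0.99 t 14.7
```

Emit:
{"method": "drive_tool", "body": {"steps": [[0.15, 0, 0, 0, 0], [0, 0, 0, 0, 0], [-5, 0, 0, 0, 0], [-5, 0, 0, 0, 0], [0, 0, -4.4, 0, 0], [0, 0, -4.4, 0, 0], [0, 0, -4.4, 0, 0], [0, 0, 0, 0, 0], [0, 0, 0, 0, 0]]}}

```text
time: 15.6
eef_pos: [0.6987, -0.0302, 0.1866]
tcp_rot: [-0.699, -0.101, 0.701, -0.1]
contact_force: [-0.6, -0.3, -0.4]
opening: 0.001
```

```bash
python3 - <<'E'
from h import *
cart(); go(W(120,-45,138),np.degrees(CA)+90)
c=snap('scene','s4.png');t=snap('top','t4.png')
a=cv2.resize(c['frame'][150:330,230:410,::-1],(400,400),interpolation=cv2.INTER_CUBIC)
b=cv2.resize(t['frame'][165:265,240:360,::-1],(400,333),interpolation=cv2.INTER_CUBIC)
b=np.vstack([b,np.zeros((67,400,3),np.uint8)])
cv2.imwrite('pics/s4x.png',np.clip(np.hstack([a,b])*1.5,0,255).astype(np.uint8))
E
```

```text
carton mm [136.4 -50.5 186.6] F [-0.6 -0.3 -0.4]
jaw -73.6 turn 0.0 shift [ 4.87 -0.55  1.62] xdown [-0.004  0.    -1.   ] q6 1.10 t 15.6
```

View pics/s4x.png

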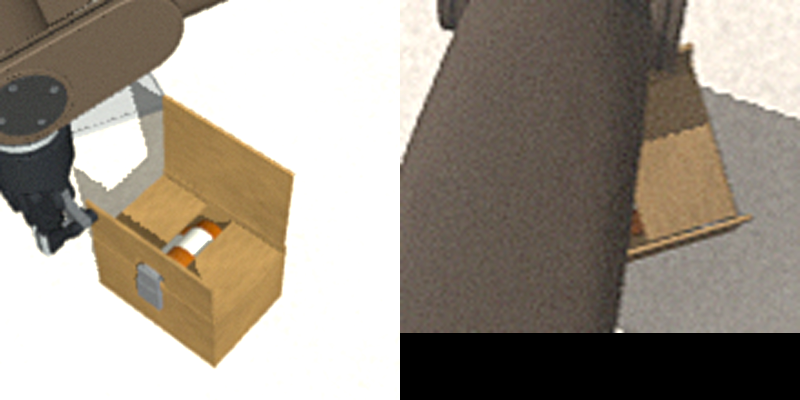

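Emit:
{"method": "drive_tool", "body": {"steps": [[2.5, 0, 0, 0, 0], [2.4, 0, 0, 0, 0], [0, 0, 3, 0, 0], [0, 0, 3, 0, 0], [0, 0, 1.4, 0, 0], [0.2, 0, 0.9, 0, 0], [0.4, 0, 0.7, 0, 0], [0.7, 0, 0.9, 0, 0], [0.9, 0, 0.8, 0, 0], [0.5, 0, 0.3, 0, 0]]}}

```text
time: 16.7
eef_pos: [0.592, -0.0613, 0.1114]
tcp_rot: [-0.699, -0.101, 0.701, -0.1]
contact_force: [1.0, -0.8, 1.1]
opening: 0.0
```

```bash
python3 - <<'E'
from h import *
cart(); go(W(23,-50,95),np.degrees(CA)+90)
E
```

```text
carton mm [ 25.3 -50.4 111.4] F [ 1.  -0.8  1.1]
jaw -73.7 turn 0.0 shift [ 1.64 -0.04  0.23] xdown [-0.002  0.    -1.   ] q6 1.01 t 16.7
```

Emit:
{"method": "drive_tool", "body": {"steps": [[0.7, 0, 0.2, 0, 0], [0.6, 0, 0, 0, 0], [0.2, 0, 0, 0, 0], [0.2, 0, 0, 0, 0], [0, 0, 0, 0, 0], [0, 0, 0, 0, 0]]}}

```text
time: 17.3
eef_pos: [0.5919, -0.0618, 0.0962]
tcp_rot: [0.7, 0.1, -0.7, 0.101]
contact_force: [0.3, -0.2, 0.0]
opening: -0.001
```

```bash
python3 - <<'E'
from h import *
cart(); go(W(23,-50,95),np.degrees(CA)+90)
E
```

```text
carton mm [ 25.  -50.9  96.2] F [ 0.3 -0.2  0. ]
jaw -73.7 turn 0.0 shift [ 0.12 -0.09  0.2 ] xdown [ 0.001 -0.    -1.   ] q6 1.01 t 17.3
```

Emit:
{"method": "drive_tool", "body": {"steps": [[0.2, 0, 0, 0, 0], [0.1, 0, 0, 0, 0], [0, 0, 0, 0, 0], [0, 0, 0, 0, 0]]}}

```text
time: 17.7
eef_pos: [0.5921, -0.0619, 0.0958]
tcp_rot: [0.7, 0.1, -0.7, 0.101]
contact_force: [-4.4, 1.7, 9.5]
opening: 0.003
```

Emit:
{"method": "drive_tool", "body": {"steps": [[0.1, 0, 0, 0, 0], [0, 0, 0, 0, 0], [0, 0, 0, 0, 0]]}}

```text
time: 18.0
eef_pos: [0.5922, -0.0619, 0.0956]
tcp_rot: [0.7, 0.1, -0.7, 0.101]
contact_force: [-7.0, 1.7, 14.7]
opening: -0.0
```

Emit:
{"method": "drive_tool", "body": {"steps": [[-4, 0, 0, 0, 0], [-5, 0, 0, 0, 0], [-5, 0, 0, 0, 0], [-4, 0, 0, 0, 0], [0, -1.7, 4, 0, 0], [0, -1.7, 4, 0, 0], [0, -1.7, 4, 0, 0], [0, 0, 0.6, 0, 0], [0, 0, 0, 0, 0], [0, 0, 0, 0, 0]]}}

```text
time: 19.0
eef_pos: [0.4571, -0.0486, 0.2727]
tcp_rot: [0.701, 0.1, -0.699, 0.101]
contact_force: [1.0, -0.1, 0.5]
opening: -0.003
```

```bash
python3 - <<'E'
from h import *
cart(); go(W(-100,0,190),np.degrees(CA)+90)
E
```

```text
carton mm [-100.6   -0.4  272.7] F [ 1.  -0.1  0.5]
jaw -73.7 turn -0.0 shift [ 8.27 -0.04 -0.05] xdown [ 0.002 -0.    -1.   ] q6 0.96 t 19.0
```

Emit:
{"method": "drive_tool", "body": {"steps": [[3, 0, 0, 0, 0], [3, 0, 0, 0, 0], [2.2, 0, 0, 0, 0], [0, 0, -1.5, 0, 0], [0, 0, -1.5, 0, 0], [0.1, 0, -1.2, 0, 0], [0.2, 0, -1.2, 0, 0], [0.3, 0, -1.1, 0, 0], [0.5, 0, -1.1, 0, 0]]}}

```text
time: 19.9
eef_pos: [0.5304, -0.0268, 0.179]
tcp_rot: [0.7, 0.1, -0.7, 0.101]
contact_force: [-0.7, -0.4, 0.7]
opening: 0.002
```

```bash
python3 - <<'E'
from h import *
cart(); go(W(-25,0,179),np.degrees(CA)+90)
E
```

```text
carton mm [-24.2  -0.  179. ] F [-0.7 -0.4  0.7]
jaw -73.7 turn 0.0 shift [ 0.   -0.    0.08] xdown [ 0.001 -0.    -1.   ] q6 1.04 t 19.9
```

Emit:
{"method": "drive_tool", "body": {"steps": [[0.6, 0, -1, 0, 0], [0.8, 0, -0.9, 0, 0], [0.9, 0, -0.8, 0, 0], [0.9, 0, -0.7, 0, 0], [1.1, 0, -0.5, 0, 0], [1.1, 0, -0.4, 0, 0], [0.6, 0, -0.2, 0, 0], [0, 0, 0, 0, 0], [0, 0, 0, 0, 0]]}}

```text
time: 20.8
eef_pos: [0.5719, -0.0143, 0.1188]
tcp_rot: [-0.7, -0.101, 0.7, -0.1]
contact_force: [-0.6, -0.3, 0.6]
opening: 0.002
```

```bash
python3 - <<'E'
from h import *
cart(); go(W(28,0,105),np.degrees(CA)+90)
E
```

```text
carton mm [ 19.2   0.4 118.8] F [-0.6 -0.3  0.6]
jaw -73.7 turn 0.0 shift [ 1.38  0.04 -0.88] xdown [-0.001  0.    -1.   ] q6 1.08 t 20.8
```

Emit:
{"method": "drive_tool", "body": {"steps": [[0.4, 0, -0.5, 0, 0], [0.4, 0, -0.4, 0, 0], [0.3, 0, 0, 0, 0], [0.2, 0, 0, 0, 0], [0, 0, 0, 0, 0], [0, 0, 0, 0, 0]]}}

```text
time: 21.4
eef_pos: [0.5822, -0.0117, 0.1072]
tcp_rot: [0.701, 0.1, -0.699, 0.101]
contact_force: [-0.0, 0.8, 4.7]
opening: 0.0
```

```bash
python3 - <<'E'
from h import *
cart(); go(W(28,0,102),np.degrees(CA)+90)
E
```

```text
carton mm [ 2.980e+01 -1.000e-01  1.072e+02] F [-0.   0.8  4.7]
jaw -73.7 turn 0.0 shift [ 0.52 -0.01  0.18] xdown [ 0.003  0.    -1.   ] q6 1.09 t 21.4
```

Emit:
{"method": "drive_tool", "body": {"steps": [[0.2, 0, 0, 0, 0], [0.2, 0, 0, 0, 0], [0.1, 0, 0, 0, 0], [0, 0, 0, 0, 0], [0, 0, 0, 0, 0]]}}

```text
time: 21.9
eef_pos: [0.5824, -0.0116, 0.1031]
tcp_rot: [0.701, 0.1, -0.699, 0.101]
contact_force: [-1.0, 1.8, 10.1]
opening: 0.001
```

Emit:
{"method": "drive_tool", "body": {"steps": [[0.2, 0, 0, 0, 0], [0.2, 0, 0, 0, 0], [0, 0, 0, 0, 0], [0, 0, 0, 0, 0]]}}

```text
time: 22.3
eef_pos: [0.5826, -0.0116, 0.1006]
tcp_rot: [0.701, 0.1, -0.699, 0.101]
contact_force: [-4.1, 1.4, 15.3]
opening: -0.0
```

Emit:
{"method": "drive_tool", "body": {"steps": [[0.2, 0, 0, 0, 0], [0.1, 0, 0, 0, 0], [0, 0, 0, 0, 0], [0, 0, 0, 0, 0]]}}

```text
time: 22.7
eef_pos: [0.5826, -0.0117, 0.0998]
tcp_rot: [0.701, 0.1, -0.699, 0.101]
contact_force: [-8.0, 2.7, 25.0]
opening: 0.002
```

Emit:
{"method": "drive_tool", "body": {"steps": [[0.2, 0, 0, 0, 0], [0, 0, 0, 0, 0], [0, 0, 0, 0, 0]]}}

```text
time: 23.0
eef_pos: [0.5827, -0.0117, 0.0988]
tcp_rot: [0.7, 0.1, -0.699, 0.101]
contact_force: [-10.4, 3.0, 29.9]
opening: -0.001
```

Emit:
{"method": "drive_tool", "body": {"steps": [[0.2, 0, 0, 0, 0], [0, 0, 0, 0, 0], [0, 0, 0, 0, 0]]}}

```text
time: 23.3
eef_pos: [0.5827, -0.0117, 0.0983]
tcp_rot: [0.7, 0.101, -0.7, 0.101]
contact_force: [-13.1, 2.8, 35.5]
opening: 0.001
```

Emit:
{"method": "drive_tool", "body": {"steps": [[-0.4, 0, 0, 0, 0], [-0.4, 0, 0, 0, 0], [-0.4, 0, 0, 0, 0], [0, 0, 0, 0, 0]]}}

```text
time: 23.7
eef_pos: [0.5804, -0.0118, 0.1014]
tcp_rot: [-0.7, -0.1, 0.7, -0.1]
contact_force: [-1.1, -0.2, 0.6]
opening: -0.003
```

```bash
python3 - <<'E'
from h import *
cart()
c=snap('scene','s5.png')
a=cv2.resize(c['frame'][190:310,240:400,::-1],(800,600),interpolation=cv2.INTER_CUBIC)
cv2.imwrite('pics/s5x.png',np.clip(a*1.3,0,255).astype(np.uint8))
E
```

```text
carton mm [ 28.    0.3 101.4] F [-1.1 -0.2  0.6]
```

View pics/s5x.png

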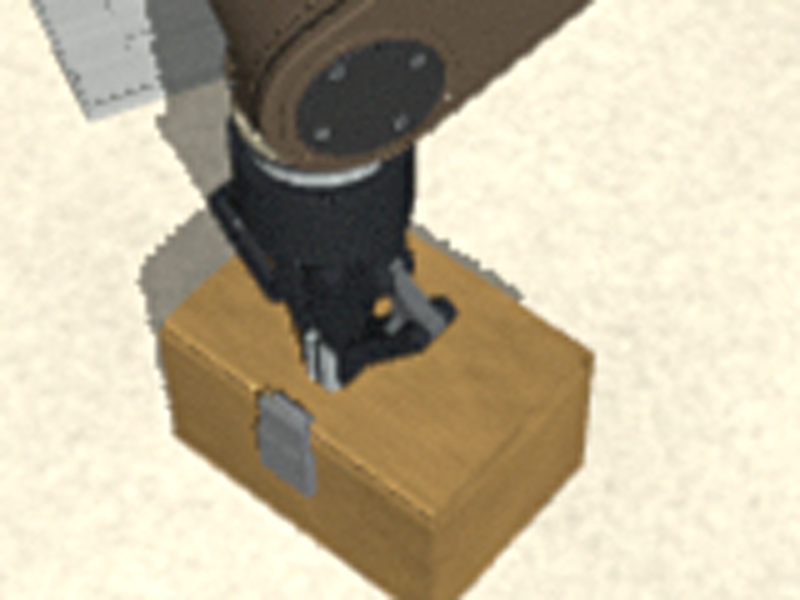

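Emit:
{"method": "drive_tool", "body": {"steps": [[-0.5, 0, 0, 0, 0], [-1, 0, 0, 0, 0], [-3, 0, 0, 0, 0], [-5, 0, 0, 0, 0], [-5, 0, 0, 0, 0], [0, 4, 0, 0, 0], [0, 4, 0, 0, 0], [0, 4, 0, 0, 0], [0, 0, 0, 0, 0], [0, 0, 0, 0, 0]]}}

```text
time: 24.75
eef_pos: [0.6146, -0.1276, 0.247]
tcp_rot: [-0.7, -0.1, 0.7, -0.1]
contact_force: [-0.0, -0.2, -1.2]
opening: -0.0
```

```bash
python3 - <<'E'
from h import *
cart()
c=snap('scene','s6.png')
a=cv2.resize(c['frame'][190:310,240:400,::-1],(800,600),interpolation=cv2.INTER_CUBIC)
cv2.imwrite('pics/s6x.png',np.clip(a*1.3,0,255).astype(np.uint8))
E
```

```text
carton mm [  28.3 -120.4  247. ] F [-0.  -0.2 -1.2]
```

View pics/s6x.png

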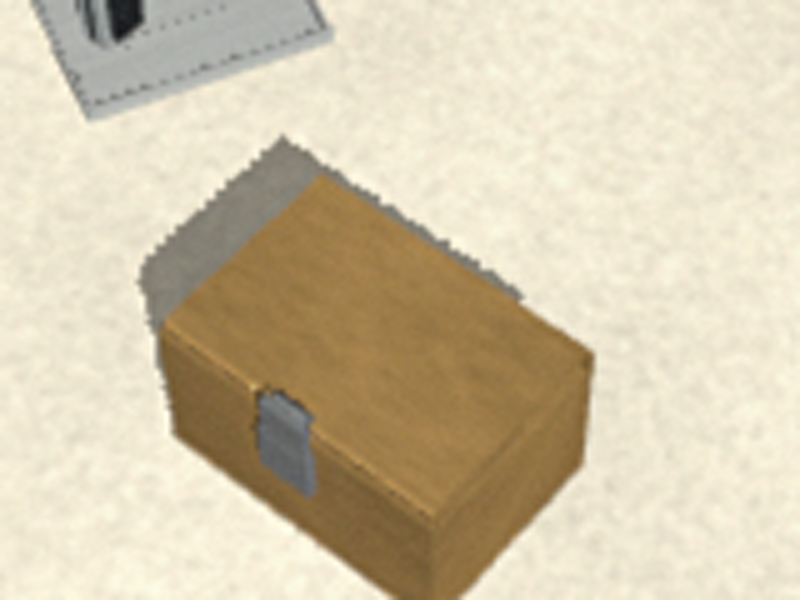

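The carton is shut: the grey catch at crop (285, 440) reaches over the flap's edge. The lid lies flat and the gripper is clear of everything.

```bash
python3 -c "
from h import *
print(sign_off())"
```

```text
the job is handed in; nothing more can be done
None
```

The jar is in the carton and the carton is shut. I handed the job in at about 24.8 s of the 70 s allowed; no verdict is reported.

- **Jar:** I gripped it across the middle and lowered it until it touched at 47.8 mm tool height (47.6 mm expected). I then opened the fingers and backed away. The picture taken afterwards showed it lengthways in the hollow on the two lower jars.
- **Side and far flaps:** I folded left, right, then far, and pressed each one to a firm stop. Tool heights were 92, 92 and 95.7 mm, against flap tops of 92, 92 and 96 mm when level.
- **Long flap and catch:** The force rose to about 36 N vertically (about 38 N in all), under the 80 N limit. When I eased off, the force was about zero at 101.4 mm, where it had been about 10 N at 103 mm on the way down. The last picture, with the gripper clear, shows the lid flat and the catch over its edge.

I saw no disagreement between checks. Three things were not measured directly:
- **Flap angles:** I inferred them from tool heights, forces and pictures.
- **Jar after closing:** I could not see it once the lid was down.
- **Dishes and flasks:** I kept the arm away from them but did not measure their positions again at the end.

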